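# Tip a heel blank over the step and send it through the gate into the drying bay

## Robot

A 6-joint arm with a two-finger parallel gripper is mounted at the origin on the work surface. World frame = base frame: x ahead of the robot, y to its left, z up, the work surface at z = 0. Lengths are in m, angles in rad, forces in N, time in s.
With the tool pointing down it reaches from about 0.375 to 0.975 m from the base axis. Payload 3.8 kg.
Tool frame: the origin (TCP) lies on the centre line of the jaws, within the pads' length; the fingertips stand 8 mm ahead of it and the grasp point (between the pads) lies 11 mm behind it; z points along the fingers, y is the direction in which the jaws open and shut (so a half turn about z gives the same grasp; the last joint's range is limited). The gripper opens to 85 mm and grips with 20 to 120 N. Pads are 22 mm wide; open, the fingers measure 114 mm over their backs; the gripper's body (76 mm by 85 mm) begins 54 mm behind the grasp point. The pads swing forward as they close: fully open they stand 13 mm farther back than shut.
Start: joints at [-1.187, 0.264, 1.604, -0, 1.274, -0.037], TCP at [0.276, -0.616, 0.239] pointing down, gripper open.
Joint ranges: [-2.63, 2.63], [-0.94, 2.18], [0.31, 2.57], [-1.31, 4.45], [0, 2.66], [-2.55, 2.55]. Speed limits (rad/s): [2.57, 2.57, 3.14, 3.14, 3.14, 3.14].

## Interface

Orientations are given as a rotation vector (axis times angle).
In Python, from workcell import bot gives the robot as it stands.
- The arm moves only by the tool arm_command, never from a script. Its arguments are lists of equal length, an entry for each row: "slide": the shift along the tool's x, y, z in m, a list of three; "angular": the turn, a rotation vector about the tool's x, y, z in degrees, a list of three; "hand": the finger opening in m, from 0 to 0.0854. A call has exactly 8 rows; each row shifts and turns the pose as measured when the row begins, along the tool's axes as they then stand; what a row does not reach is not made up. A row lasts 1/10 s, in which the tool goes at most 50 mm and 8.59 degrees, less where a joint would pass 70% of its speed; a pose out of reach is approached as far as the arm can. A call is refused whole if a number of a shift passes 0.05 or a number of a turn 8.59, either way. A call with a gripper value outside its range is refused whole. The fingers move at their own pace and stop on an object; "squeeze" is the grip in N (left out, the last holds). Time passes only in rows, so rows that do not move let the fingers close, or fill a call up. It gives the time, the measured TCP pose, the force and the opening at its end, in the units of the state.
- bot.read_state(): the state, without advancing time (a new reading comes with each control period).
- bot.read_camera(name): name is "scene" or "top" or "wrist"; returns the picture (400x640x3 uint8, red, green, blue); there is no depth.
- bot.get_calibration(name): a dict with "fx", "fy", "cx", "cy" (pixels), "k1" (the pictures are not rectified: a ray, as slopes to the right and down, at radius r is drawn at 1 + k1 r^2 times it, then the intrinsics apply), "R" (3x3) and "t" (3): a world point X has camera coordinates R X + t. Camera axes: x right, y down, z forward; pixel columns grow to the right and rows downward; lengths in m; the calibration is good to about 2 mm. A picture is of the moment at which its call begins: read the wrist's pose just before it. get_calibration takes no time and is no camera call; for the wrist camera it gives the pose at the moment of the call.
- bot.finish_job(): hands the job in, once; it reports no verdict.
The state is a dict: "time": time; "q": joint angles; "joint_vel": joint speeds; "joint_torque": joint torques, N m; "tool_pos": TCP position; "tcp_rot": TCP orientation; "wrist_force": force on the tool from outside, world axes, zero at the start; "torque": the same for the moment, N m; "width": opening from 0.0 (shut) to 1.0 (fully open).
Only numpy, scipy, OpenCV 4.12 (cv2) and the standard library are available. Lean on these libraries where they do the work, as an engineer would, in place of code of your own. Each camera call takes 0.05 s, during which the arm holds its last target.

## Task

Push the shoe-heel blank off the bench's upper deck so that it tumbles over the step and comes to stand on its flat front (breast) in the lane below, still outside the spring gate; then push it along the lane through the gate into the drying bay, all the way in, so that it stands there on its breast and both gate leaves spring shut behind it. Tip and push it, do not lift it up off the bench, and leave the hammer, the shoe last and the two tins where they are.

Things in the scene. Friction and masses are not known exactly. Their poses are not given: they have to be found in the camera images.
- bench: wooden tipping bench, fixed. Origin at table height straight below the step's edge; z up. In its frame (mm): upper deck at z = 48 from x = -155 to the step edge x = 0, y = -230 to 190. Beyond the edge lies the lane, 40 lower: floor z = 8, x = 0 (riser) to 68 (rail), along y from -230 (open end) to the gate at y = 30. Rail: 55 tall above the lane floor, 12 thick.
- step_edge (a point): a point on the step's edge, at deck height (bench x 0, y -100, z 48 mm); axes as the bench.
- gate_mid (a point): middle of the closed gate at lane floor height (bench x 34, y 30, z 8 mm); axes as the bench: +y leads through the gate into the bay.
- bay_mid (a point): point on the drying bay's floor, on the lane's centre line, 100 mm behind the gate (bench x 34, y 130, z 8 mm). The bay is open on top; inside it spans bench x -9 to 77, y 30 to 196 mm; its steel walls are 6 mm thick and rise 60 mm above its floor.
- leaf_near (a joint): steel gate leaf hinged on the riser side (bench x -4, y 30 mm), 36.5 mm long, top edge 59 mm above the lane floor, beside a 10 mm post 68 mm tall. 0 = shut across the lane; grows to 1.6 rad as it swings into the bay (+y), never outward. A light spring (about 1 N at its tip) shuts it.
- leaf_far (a joint): the other gate leaf, the same, hinged on the rail side (bench x 72, y 30 mm); 0 = shut, grows to 1.6 rad into the bay. A thing clears both leaves once its rear is more than 38 mm behind the gate.
- heel: heel blank, stacked layers, 0.17 to 0.35 kg: 75 mm along x, 90 along y, 42 thick along z; origin at its centre. Its flat breast (90 x 42 mm) looks along +x; the back has a 40 mm flat and corners of 25 mm radius. Starts flat on the deck, breast to the step, up to 20 degrees askew. On its breast its x points down, 75 mm tall; pushed off squarely it lands so, or hangs leaning till pushed on.
- shoe_last: the wooden shoe last, about 220 x 84 x 85 mm, lying on the table to one side of the bench; origin under its middle. Bystander.
- hammer: a hammer about 260 mm long lying on the table on the other side of the bench; origin under its middle. Bystander.
- glue_tin: a round tin, 72 mm across and 85 mm tall, standing on the table beyond the bench; origin at the centre of its foot. Bystander.
- tack_tin: a low round metal tin, 60 mm across and 35 mm tall, standing on the bench's upper deck beside the drying bay; origin at the centre of its foot. Bystander.
There are look-alikes about, which are no part of the job. There is more than one size of the heel; the one meant has the size given above.

How it is judged:
On the way:
1. the heel has tumbled over the step and stands on its breast on the lane floor, outside the shut gate (angle between heel's own x axis and vertical above 2.97 rad and z of heel in the frame of bench below 0.052 m and value of joint each of leaf_near, leaf_far below 0.15 rad and y of heel in the frame of bench below -0.01 m and x of heel in the frame of bench above 0.005 m), for 0.2 s.
At the end, for the whole second after the job is handed in: The heel blank stands on its breast (its x axis within 10 degrees of straight down) on the drying bay's floor, wholly behind the gate (its centre at least 48 mm behind it), at rest, and both gate leaves are shut to within 0.15 rad (angle between heel's own x axis and vertical above 2.97 rad and z of heel in the frame of bench below 0.052 m and value of joint each of leaf_near, leaf_far below 0.15 rad and y of heel in the frame of bench above 0.078 m and x of heel in the frame of bench between 0.005 and 0.063 m and linear speed of heel below 0.02 m/s); the robot touches nothing.
It fails at once if the heel is lifted (its centre more than 110 mm above the table) (height (world z) of heel above 0.11 m).
It fails at once if the shoe last is moved more than 30 mm (distance of shoe_last from where it was at the start of the episode above 0.03 m).
It fails at once if the hammer is moved more than 30 mm (distance of hammer from where it was at the start of the episode above 0.03 m).
It fails at once if the glue tin is moved more than 30 mm (distance of glue_tin from where it was at the start of the episode above 0.03 m).
It fails at once if the tack tin is moved more than 30 mm (distance of tack_tin from where it was at the start of the episode above 0.03 m).
It also fails if it takes over 64 s, if anything falls off the work surface, if the arm or the gripper's body presses on something with over 40 N, if the wrist force passes 120 N, or if a joint passes its speed limit or range.

## Working session

There is one attempt and no reset: what is moved stays moved. The work goes in short steps, Python scripts to look and compute and a tool call to move; the robot and the scene stay as the last step left them, time stands still between calls to the robot, and variables do not carry over. Pictures are saved under pics/ and viewed, and the job is handed in when it is done.

Besides the shell and the picture viewer there is one more tool, called after ">>>" as name(argument=value, ...) on one line, values as JSON. arm_command: Moves the arm, as the interface text tells. Its arguments: {"type":"object","properties":{"slide":{"type":"array","items":{"type":"array","items":{"type":"number"}}},"angular":{"type":"array","items":{"type":"array","items":{"type":"number"}}},"hand":{"type":"array","items":{"type":"number"}},"squeeze":{"type":"number"}},"required":["slide","angular","hand"]}

```bash
ls; mkdir -p pics; python3 - <<'E'
from workcell import bot
import cv2
print(bot.read_state())
for n in ["scene","top","wrist"]:
    c=bot.get_calibration(n); print(n,c)
    im=bot.read_camera(n); cv2.imwrite(f"pics/{n}0.png",im[:,:,::-1])
E
```

```text
pics
{'time': 0.0, 'q': array([-1.18684574e+00,  2.64730435e-01,  1.60539685e+00,  1.90909655e-05,
        1.27370007e+00, -3.68942693e-02]), 'joint_vel': array([8.32697568e-04, 6.20940695e-04, 1.18559993e-03, 9.68781983e-04,
       9.70765823e-04, 7.50862019e-06]), 'joint_torque': array([ 2.43269198e-03, -5.15108943e+01, -3.67317331e+01,  1.26094819e-04,
        1.28230458e-02, -8.48673238e-06]), 'tool_pos': array([ 0.275495  , -0.61542705,  0.23796498]), 'tcp_rot': array([-3.07014393e+00, -6.55724940e-01,  5.77438075e-04]), 'wrist_force': array([-0.16117091,  0.03984817, -0.00210366]), 'torque': array([-0.01861983,  0.0436163 ,  0.01400418]), 'width': 1.0032398230116437}
scene {'fx': 484.210592101622, 'fy': 484.210592101622, 'cx': 321.7439556108157, 'cy': 198.2608778979668, 'k1': -0.01257211543899084, 'R': array([[ 0.11759692,  0.99292183, -0.01664948],
       [ 0.59725994, -0.08411133, -0.79762513],
       [-0.79337981,  0.0838542 , -0.60292367]]), 't': array([-0.04224313, -0.25533336,  1.83024648])}
top {'fx': 376.8044149079872, 'fy': 376.8044149079872, 'cx': 324.0292771824474, 'cy': 196.78446175756977, 'k1': -0.04139016765740343, 'R': array([[-0.02088074, -0.99953283, -0.02231867],
       [-0.99875184,  0.02186714, -0.04490643],
       [ 0.0453735 ,  0.02135313, -0.99874185]]), 't': array([0.0276474 , 0.50676715, 1.1265156 ])}
wrist {'fx': 323.49297781131105, 'fy': 323.49297781131105, 'cx': 320.29627208364263, 'cy': 201.17025363515222, 'k1': -0.0009824898934848187, 'R': array([[ 0.4082577 , -0.91286317, -0.00254723],
       [-0.87949421, -0.3940787 ,  0.26681813],
       [-0.24457225, -0.10669028, -0.96374353]]), 't': array([-0.67224623, -0.03458742,  0.3795149 ])}
```

View pics/top0.png

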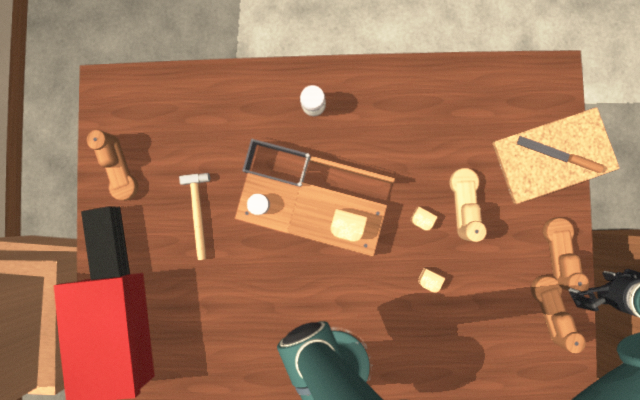

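View pics/scene0.png

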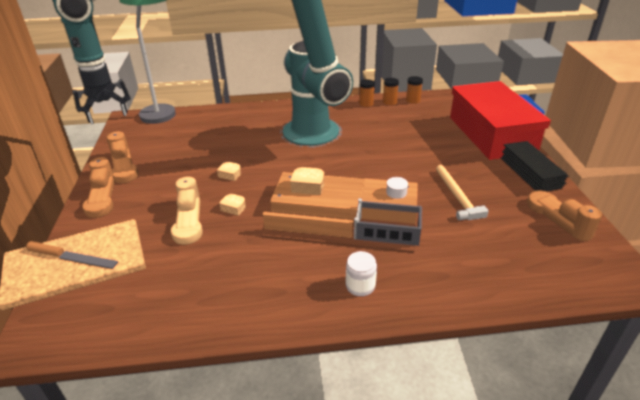

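View pics/wrist0.png

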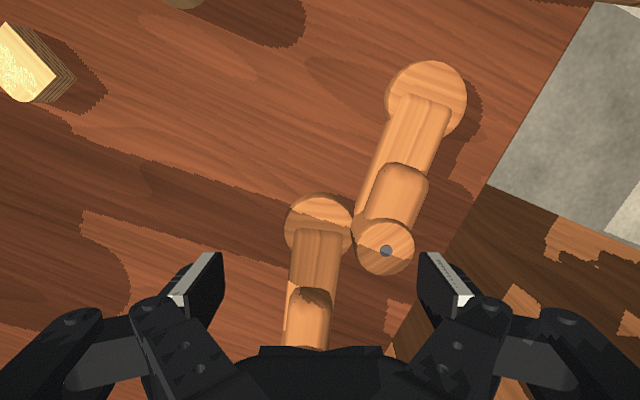

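```bash
cat > h.py <<'E'
import numpy as np, cv2
from workcell import bot
def pix(n,u,v,z,cal=None):
    c=cal or bot.get_calibration(n)
    xd=np.array([(u-c['cx'])/c['fx'],(v-c['cy'])/c['fy']])
    x=xd.copy()
    for _ in range(20): x=xd/(1+c['k1']*(x@x))
    R=np.array(c['R']);t=np.array(c['t'])
    o=-R.T@t; d=R.T@np.array([x[0],x[1],1])
    return o+d*(z-o[2])/d[2]
def proj(n,X,cal=None):
    c=cal or bot.get_calibration(n)
    p=np.array(c['R'])@np.asarray(X,float)+np.array(c['t']); x=p[:2]/p[2]
    x=x*(1+c['k1']*(x@x)); return np.array([c['fx']*x[0]+c['cx'],c['fy']*x[1]+c['cy']])
def shot(n,name,crop=None,s=1):
    c=bot.get_calibration(n); im=bot.read_camera(n)[:,:,::-1].copy()
    if crop: im=im[crop[1]:crop[3],crop[0]:crop[2]]
    im=cv2.resize(im,None,fx=s,fy=s,interpolation=cv2.INTER_CUBIC)
    cv2.imwrite(f"pics/{name}.png",im); return c
E
python3 -c "
import cv2
im=cv2.imread('pics/top0.png')[130:265,225:405]
cv2.imwrite('pics/top0c.png',cv2.resize(im,None,fx=4.4,fy=4.4,interpolation=cv2.INTER_CUBIC))
im=cv2.imread('pics/scene0.png')[155:255,255:430]
cv2.imwrite('pics/scene0c.png',cv2.resize(im,None,fx=4.5,fy=4.5,interpolation=cv2.INTER_CUBIC))"
```

```text
(no output)
```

View pics/top0c.png

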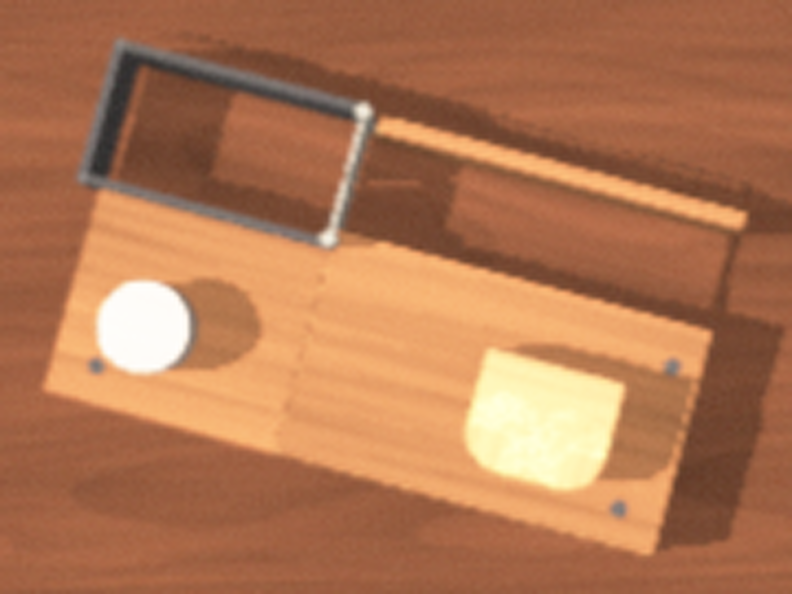

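View pics/scene0c.png

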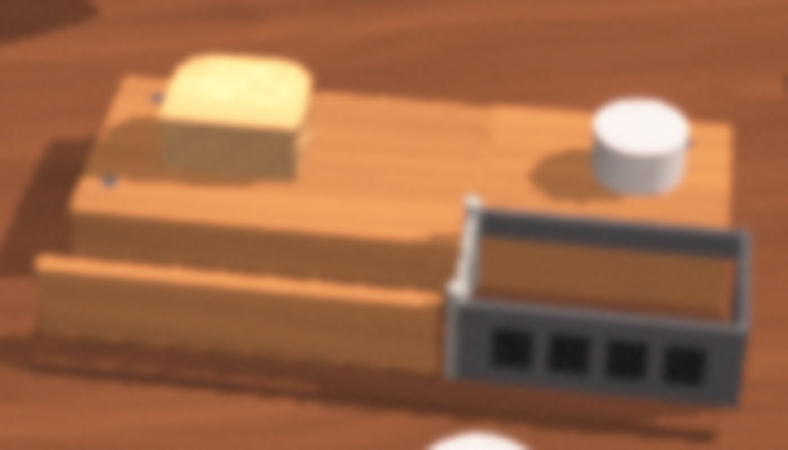

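```bash
python3 - <<'E'
from h import *
from scipy.optimize import least_squares
f=lambda p:(p[0]/4.4+225-.4,p[1]/4.4+130-.4)
P=[((0,-230,48),(711,332)),((-155,-230,48),(653,555)),((-155,190,48),(45,388)),((80,-230,63),(748,211)),((68,-230,63),(740,231)),((-4,30,76),(328,238)),((72,30,76),(363,108)),((83,202,68),(121,42)),((-15,202,68),(80,181))]
def T(p,X):
    c,s=np.cos(p[2]),np.sin(p[2]); return np.array([p[0]+c*X[0]-s*X[1],p[1]+s*X[0]+c*X[1],X[2]])
cal=bot.get_calibration('top')
W=[pix('top',*f(b),a[2]/1e3,cal) for a,b in P]
res=lambda p:np.concatenate([(T(p,np.array(a)/1e3)-w)[:2] for (a,b),w in zip(P,W)])
r=least_squares(res,[.6,0,0.2],loss='soft_l1',f_scale=.003); print(r.x,np.degrees(r.x[2])); print((res(r.x)*1e3).round(1).reshape(-1,2))
np.save('bench.npy',r.x)
def inv(w):
    d=w[:2]-r.x[:2];c,s=np.cos(r.x[2]),np.sin(r.x[2]);return np.array([c*d[0]+s*d[1],-s*d[0]+c*d[1]])*1e3
for q in [(487,348),(623,382)]: print('heel breast',inv(pix('top',*f(q),.090,cal)))
print('heel back',inv(pix('top',*f((555,491)),.09,cal)),inv(pix('top',*f((465,430)),.09,cal)))
print('tin',inv(pix('top',*f((146,327)),.083,cal)))
E
```

```text
[ 0.54328997  0.05406636 -0.28690046] -16.43818551870866
[[ 0.7 -1.9]
 [-1.8 -0.2]
 [-1.2  0.6]
 [-1.  -0.2]
 [ 0.5 -2.5]
 [ 4.6 -1.8]
 [-7.   1. ]
 [ 2.9  2.9]
 [ 0.6  2.4]]
heel breast [-50.97061791 -87.83913153]
heel breast [ -49.14038767 -177.01773718]
heel back [-127.30301284 -153.2947609 ] [-105.03615311  -87.98903534]
tin [-95.65068682 128.19546643]
```

>>> arm_command(slide=[[0.02, -0.04, 0], [0.02, -0.04, 0], [0.02, -0.04, 0], [0.02, -0.04, 0], [0.02, -0.04, 0], [0.02, -0.04, 0], [0.02, -0.04, 0], [0.0, -0.0, 0]], angular=[[0, 0, 8.08], [0, 0, 8.08], [0, 0, 8.08], [0, 0, 8.08], [0, 0, 8.08], [0, 0, 0], [0, 0, 0], [0, 0, 0]], hand=[0.01, 0.01, 0.01, 0.01, 0.01, 0.01, 0.01, 0.01])

```text
time: 0.95
tool_pos: [0.4102, -0.3364, 0.2332]
tcp_rot: [-3.096, 0.491, 0.007]
wrist_force: [-0.5, 0.4, 0.5]
width: 0.115
```

```bash
cat >> h.py <<'E'
from scipy.spatial.transform import Rotation as Ro
B=np.load('bench.npy')
def Rb(): return Ro.from_euler('z',B[2]).as_matrix()
def w2b(X): return Rb().T@(np.asarray(X)-[B[0],B[1],0])*1e3
def b2w(X): return Rb()@(np.asarray(X,float)/1e3)+[B[0],B[1],0]
def go(target=None,yaw=None,tilt=0):
    """report tool state in bench frame; delta to target tip-point(TCP, bench mm) in present tool axes"""
    s=bot.read_state(); R=Ro.from_rotvec(s['tcp_rot']).as_matrix(); Rt=Rb().T@R
    print('t %.2f'%s['time'],'tcp bench',w2b(s['tool_pos']).round(1),'toolx',Rt[:,0].round(3),'tooly',Rt[:,1].round(3),'z',Rt[:,2].round(3),'w %.3f'%s['width'],'F(bench)',(Rb().T@s['wrist_force']).round(1),'q',s['q'].round(2))
    if target is not None: print('delta tool mm',(R.T@(b2w(target)-s['tool_pos'])*1e3).round(1))
E
python3 - <<'E'
from h import *
go((-145,-132,150))
E
```

```text
t 0.95 tcp bench [ -17.2 -412.1  233.2] toolx [ 1.    -0.028 -0.006] tooly [-0.028 -1.    -0.006] z [-0.005  0.006 -1.   ] w 0.115 F(bench) [-0.6  0.2  0.5] q [-0.74 -0.    1.91  0.    1.24  1.15]
delta tool mm [-135.1 -275.9   85.7]
```

>>> arm_command(slide=[[0.0, -0.02, 0], [-0.019, -0.04, 0], [-0.019, -0.04, 0], [-0.019, -0.04, 0], [-0.019, -0.04, 0], [-0.019, -0.04, 0], [-0.019, -0.04, 0], [-0.02, -0.016, 0.01]], angular=[[0, 0, -1.6], [0, -7, 0], [0, -7, 0], [0, 0, 0], [0, 0, 0], [0, 0, 0], [0, 0, 0], [0, 0, 0]], hand=[0.01, 0.01, 0.01, 0.01, 0.01, 0.01, 0.01, 0.01])

```text
time: 1.75
tool_pos: [0.3594, -0.0283, 0.2507]
tcp_rot: [-3.043, 0.443, 0.4]
wrist_force: [-0.3, 0.2, -0.5]
width: 0.119
```

```bash

python3 - <<'E'
from h import *
go((-148,-132,110))
shot('wrist','w1'); shot('top','t1',(225,130,405,265),4.4)
E
```

```text
t 1.75 tcp bench [-153.  -131.1  250.7] toolx [ 0.966 -0.001 -0.259] tooly [-0.002 -1.    -0.004] z [-0.259  0.004 -0.966] w 0.119 F(bench) [-0.3  0.1 -0.5] q [-0.18 -0.18  2.07  0.03  1.52  1.68]
delta tool mm [ 41.3   1.4 134.6]
```

View pics/w1.png

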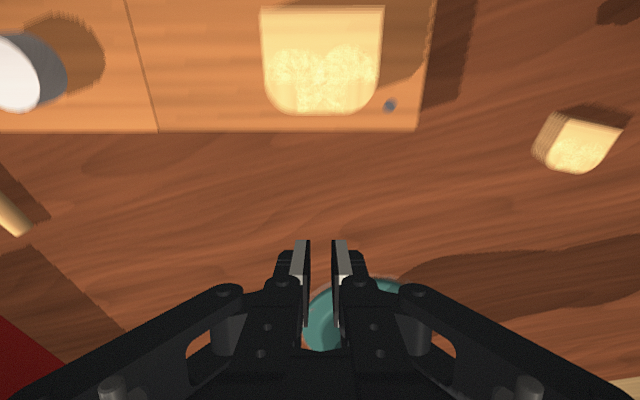

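View pics/t1.png

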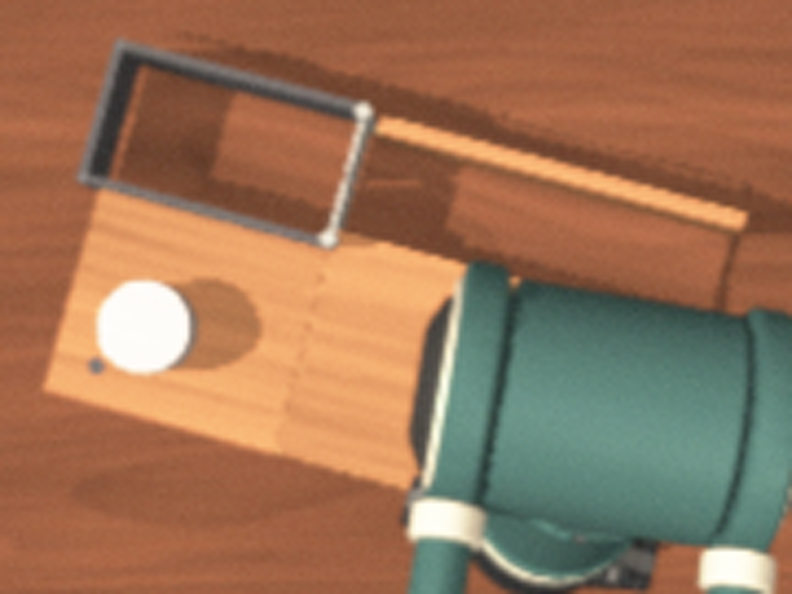

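```bash

python3 - <<'E'
from h import *
c=bot.get_calibration('wrist')
for p,z in [((260,8),.09),((384,8),.09),((322,115),.09),((416,130),.048),((156,132),.048)]: print(w2b(pix('wrist',*p,z,c)).round(1))
E
```

```text
[-55.2 -86.7  90. ]
[ -55.3 -176.2   90. ]
[-132.8 -131.6   90. ]
[-159.7 -225.4   48. ]
[-161.8   34.9   48. ]
```

```bash

python3 - <<'E'
from h import *
go((-150,-132,72))
E
```

```text
t 1.85 tcp bench [-155.6 -131.9  249.2] toolx [ 0.965 -0.    -0.263] tooly [-0.001 -1.    -0.003] z [-0.263  0.003 -0.965] w 0.115 F(bench) [ 0.9 -0.1 -0.5] q [-0.18 -0.18  2.07  0.03  1.52  1.67]
delta tool mm [ 51.9   0.6 169.5]
```

>>> arm_command(slide=[[0.01, 0, 0.033], [0.01, 0, 0.033], [0.01, 0, 0.033], [0.01, 0, 0.032], [0.007, 0, 0.02], [0.004, 0, 0.015], [0, 0, 0], [0, 0, 0]], angular=[[0, 0, 0], [0, 0, 0], [0, 0, 0], [0, 0, 0], [0, 0, 0], [0, 0, 0], [0, 0, 0], [0, 0, 0]], hand=[0.01, 0.01, 0.01, 0.01, 0.01, 0.01, 0.01, 0.01])

```text
time: 2.65
tool_pos: [0.3665, -0.0375, 0.071]
tcp_rot: [-3.047, 0.444, 0.394]
wrist_force: [-0.5, 0.1, 0.1]
width: 0.115
```

```bash

python3 - <<'E'
from h import *
go((-150,-132,72))
shot('wrist','w2')
E
```

```text
t 2.65 tcp bench [-143.7 -137.8   71. ] toolx [ 0.967 -0.002 -0.254] tooly [-0.002 -1.     0.   ] z [-0.254  0.001 -0.967] w 0.115 F(bench) [-0.5 -0.1  0.1] q [-0.19  0.04  2.23  0.03  1.13  1.65]
delta tool mm [-6.4 -5.8  0.6]
```

View pics/w2.png

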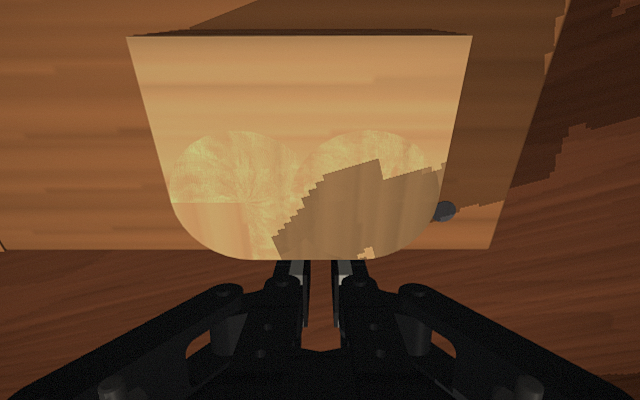

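>>> arm_command(slide=[[-0.002, -0.006, 0], [0.008, 0, -0.002], [0.01, 0, -0.0026], [0.01, 0, -0.0026], [0.01, 0, -0.0026], [0.01, 0, -0.0026], [0.01, 0, -0.0026], [0, 0, 0]], angular=[[0, 0, 0], [0, 0, 0], [0, 0, 0], [0, 0, 0], [0, 0, 0], [0, 0, 0], [0, 0, 0], [0, 0, 0]], hand=[0.01, 0.01, 0.01, 0.01, 0.01, 0.01, 0.01, 0.01])

```text
time: 3.5
tool_pos: [0.4326, -0.0502, 0.0751]
tcp_rot: [-3.049, 0.444, 0.382]
wrist_force: [0.7, -0.3, -0.7]
width: 0.118
```

```bash

python3 - <<'E'
from h import *
go((-80,-132,72))
shot('wrist','w3');shot('scene','s3',(255,155,430,255),4.5)
E
```

```text
t 3.50 tcp bench [ -76.6 -131.3   75.1] toolx [ 0.969 -0.002 -0.247] tooly [-0.002 -1.    -0.001] z [-0.247  0.001 -0.969] w 0.118 F(bench) [ 0.8 -0.1 -0.7] q [-0.19  0.15  2.1   0.03  1.15  1.65]
delta tool mm [-2.5  0.7  3.8]
```

View pics/w3.png

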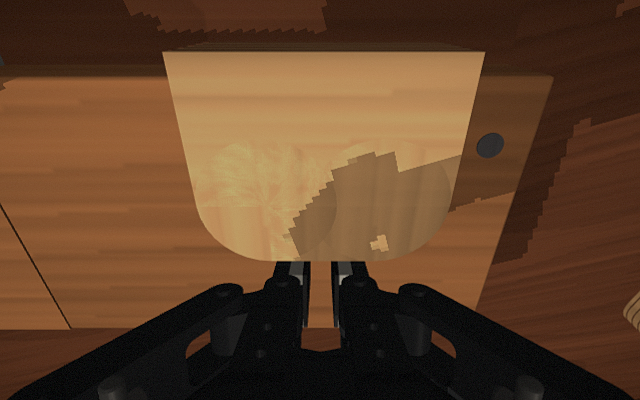

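View pics/s3.png

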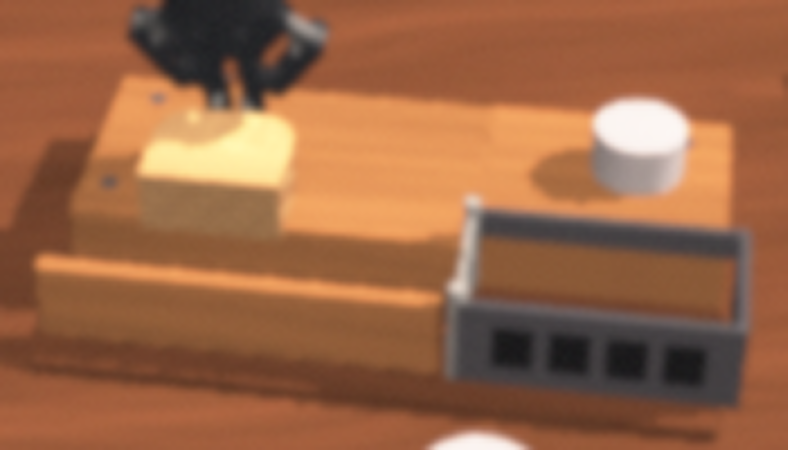

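>>> arm_command(slide=[[0.006, 0, 0.001], [0.006, 0, -0.001], [0.006, 0, -0.001], [0.006, 0, -0.001], [0.006, 0, -0.001], [0, 0, 0], [0, 0, 0], [0, 0, 0]], angular=[[0, 0, 0], [0, 0, 0], [0, 0, 0], [0, 0, 0], [0, 0, 0], [0, 0, 0], [0, 0, 0], [0, 0, 0]], hand=[0.01, 0.01, 0.01, 0.01, 0.01, 0.01, 0.01, 0.01])

```text
time: 4.4
tool_pos: [0.4407, -0.0526, 0.0738]
tcp_rot: [-3.034, 0.44, 0.455]
wrist_force: [0.2, -0.4, 0.3]
width: 0.115
```

```bash

python3 - <<'E'
from h import *
go((-50,-132,72))
shot('wrist','w4');shot('scene','s4',(255,155,430,255),4.5)
E
```

```text
t 4.40 tcp bench [ -68.2 -131.4   73.8] toolx [ 0.956 -0.001 -0.293] tooly [-0.001 -1.     0.   ] z [-0.293  0.    -0.956] w 0.115 F(bench) [ 0.3 -0.4  0.3] q [-0.2   0.2   2.05  0.03  1.19  1.65]
delta tool mm [17.9  0.6 -3.6]
```

View pics/w4.png

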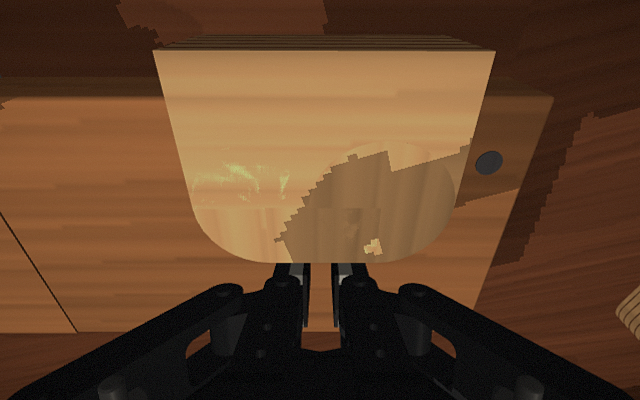

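View pics/s4.png

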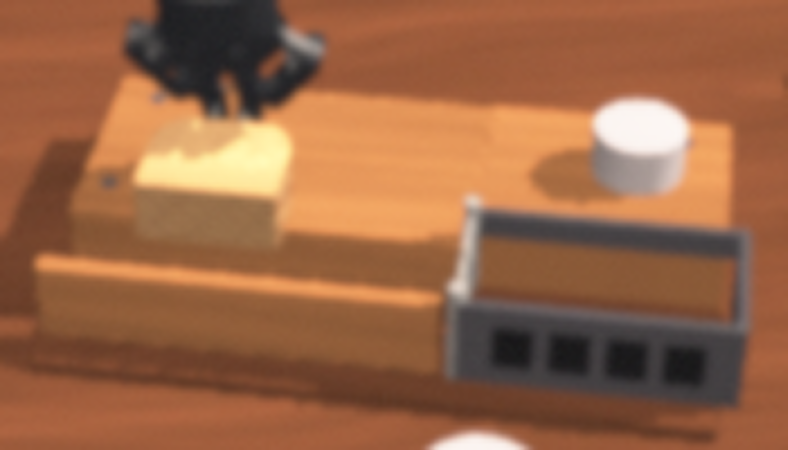

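>>> arm_command(slide=[[0.01, 0, -0.003], [0.01, 0, -0.003], [0.01, 0, -0.003], [0.01, 0, -0.003], [0, 0, 0], [0, 0, 0], [0, 0, 0], [0, 0, 0]], angular=[[0, 1, 0], [0, 1, 0], [0, 1, 0], [0, 0, 0], [0, 0, 0], [0, 0, 0], [0, 0, 0], [0, 0, 0]], hand=[0.01, 0.01, 0.01, 0.01, 0.01, 0.01, 0.01, 0.01])

```text
time: 5.3
tool_pos: [0.4801, -0.0644, 0.0761]
tcp_rot: [-3.05, 0.443, 0.386]
wrist_force: [-0.3, 0.3, 0.4]
width: 0.119
```

```bash

python3 - <<'E'
from h import *
go((-50,-132,72))
shot('wrist','w5');shot('scene','s5',(255,155,430,255),4.5)
E
```

```text
t 5.30 tcp bench [ -27.1 -131.5   76.1] toolx [ 0.969 -0.002 -0.249] tooly [-0.002 -1.     0.001] z [-0.249 -0.    -0.969] w 0.119 F(bench) [-0.4  0.2  0.4] q [-0.2   0.23  1.99  0.02  1.17  1.65]
delta tool mm [-21.2   0.6   9.6]
```

View pics/w5.png

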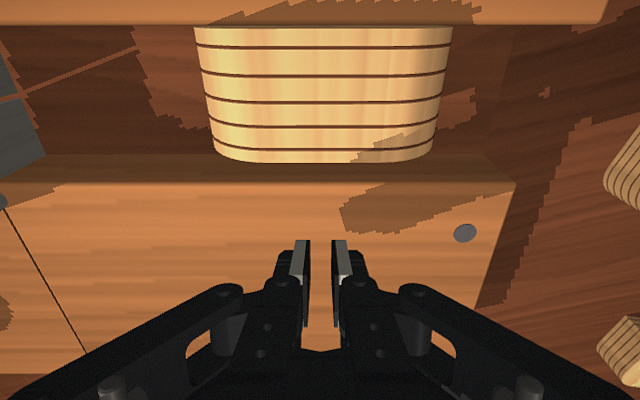

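View pics/s5.png

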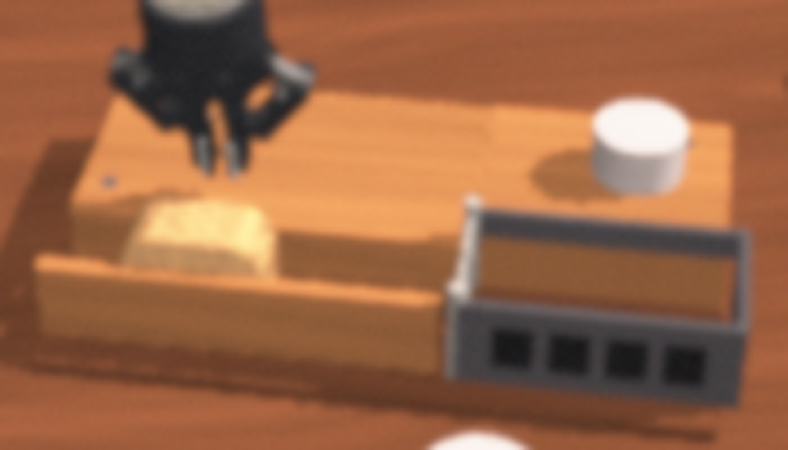

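```bash

python3 - <<'E'
from h import *
c=bot.get_calibration('wrist')
for p,z in [((194,27),.083),((452,27),.083),((325,27),.083),((325,162),.083),((213,145),.083),((436,145),.083),((100,182),.048),((500,182),.048),((100,22),.063),((500,25),.063)]: print(p,w2b(pix('wrist',*p,z,c)).round(1))
E
cat > box.py <<'E'
from h import *
import sys
# overlay upright heel at (xc,yc,yaw) on image
def draw(n,name,xc,yc,yaw=0,crop=None,s=1):
    c=bot.get_calibration(n); im=bot.read_camera(n)[:,:,::-1].copy()
    S=s
    im=cv2.resize(im,None,fx=S,fy=S,interpolation=cv2.INTER_CUBIC)
    cy,sy=np.cos(yaw),np.sin(yaw)
    def pt(x,y,z): return tuple(int(v) for v in (proj(n,b2w((xc+cy*x-sy*y,yc+sy*x+cy*y,z)),c)*S+S/2))
    prof=[(-45,8),(45,8),(45,58),(42,70),(20,83),(-20,83),(-42,70),(-45,58)]
    for x in (-21,21):
        pp=[pt(x,y,z) for y,z in prof]
        cv2.polylines(im,[np.array(pp)],True,(0,0,255) if x<0 else (255,0,0),1)
    if crop: im=im[int(crop[1]*S):int(crop[3]*S),int(crop[0]*S):int(crop[2]*S)]
    cv2.imwrite(f'pics/{name}.png',im)
E
python3 - <<'E'
from box import *
draw('wrist','w6',40,-131); draw('scene','s6',40,-131,0,(255,155,430,255),4.5)
E
```

```text
(194, 27) [ 68.  -93.6  83. ]
(452, 27) [  67.9 -168.9   83. ]
(325, 27) [  68.  -131.8   83. ]
(325, 162) [  25.5 -132.1   83. ]
(213, 145) [ 31.9 -93.1  83. ]
(436, 145) [  31.8 -170.6   83. ]
(100, 182) [  0.2 -22.2  48. ]
(500, 182) [-1.000e-01 -2.184e+02  4.800e+01]
(100, 22) [ 69.1 -54.6  63. ]
(500, 25) [  67.9 -192.5   63. ]
```

View pics/w6.png

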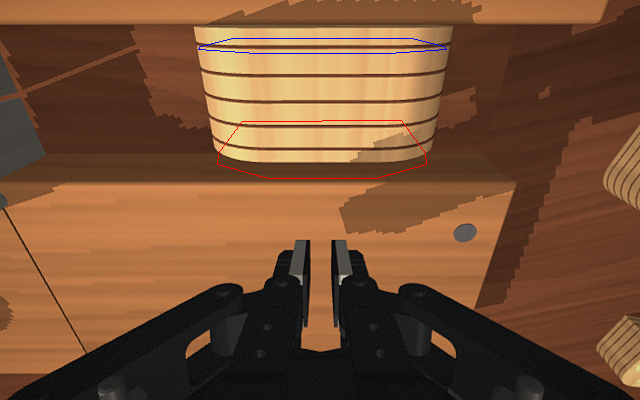

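View pics/s6.png

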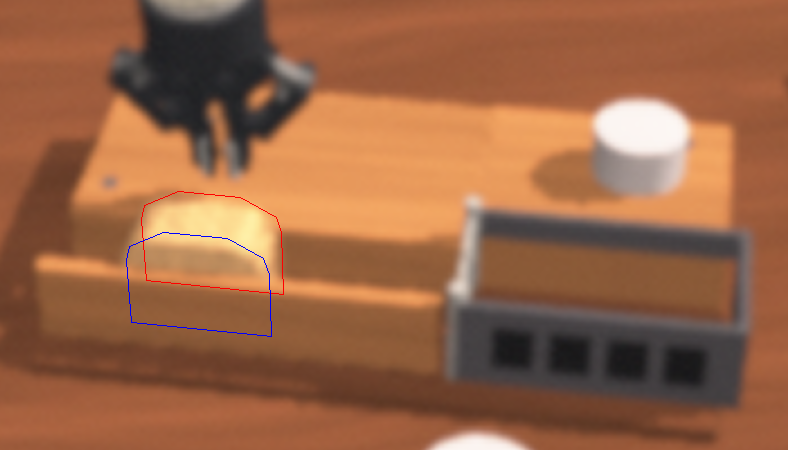

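```bash

python3 - <<'E'
from box import *
draw('wrist','w7',46.8,-131); draw('scene','s7',46.8,-131,0,(255,155,430,255),4.5)
E
```

```text
(no output)
```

View pics/w7.png

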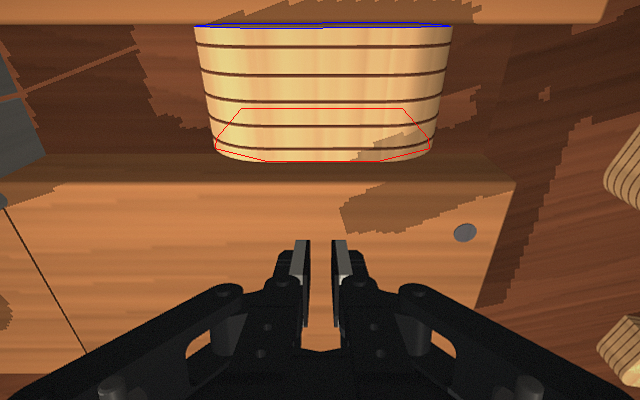

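View pics/s7.png

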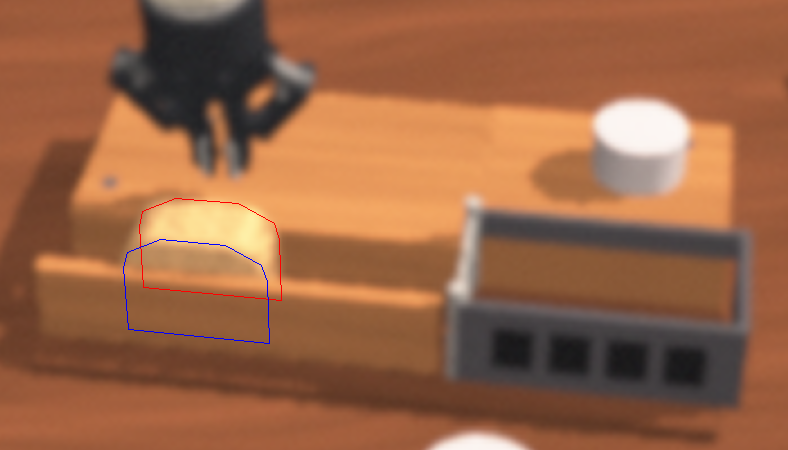

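>>> arm_command(slide=[[0, 0, -0.03], [0, 0, -0.03], [0, 0, 0], [0, 0, 0], [0, 0, 0], [0, 0, 0], [0, 0, 0], [0, 0, 0]], angular=[[0, 7.2, 0], [0, 7.2, 0], [0, 0, -8.5], [0, 0, -8.5], [0, 0, -8.5], [0, 0, -8.5], [0, 0, -8.5], [0, 0, -8.5]], hand=[0.01, 0.01, 0.01, 0.01, 0.01, 0.01, 0.01, 0.01])

```text
time: 6.4
tool_pos: [0.4895, -0.0671, 0.1335]
tcp_rot: [2.992, 0.951, 0.001]
wrist_force: [0.0, 1.6, 0.2]
width: 0.122
```

>>> arm_command(slide=[[0, 0, 0], [0, 0, 0], [0, 0, 0], [0, 0, 0], [0, 0, 0], [-0.03, 0.03, 0], [-0.03, 0.03, 0], [0, 0, 0]], angular=[[0, 0, -8], [0, 0, -8], [0, 0, -8], [0, 0, -8], [0, 0, -7], [0, 0, 0], [0, 0, 0], [0, 0, 0]], hand=[0.01, 0.01, 0.01, 0.01, 0.01, 0.01, 0.01, 0.01])

```text
time: 7.2
tool_pos: [0.5328, -0.1402, 0.1337]
tcp_rot: [2.469, 1.941, -0.0]
wrist_force: [-0.8, -0.3, 0.4]
width: 0.119
```

```bash

python3 - <<'E'
from h import *
go((41,-206,52))
E
```

```text
t 7.20 tcp bench [  44.9 -189.3  133.7] toolx [-0.048  0.999 -0.001] tooly [0.999 0.048 0.001] z [ 0.001 -0.001 -1.   ] w 0.119 F(bench) [-0.7 -0.5  0.4] q [-0.3   0.12  1.98 -0.    1.04 -0.06]
delta tool mm [-16.4  -4.8  81.7]
```

>>> arm_command(slide=[[-0.012, -0.003, 0], [-0.005, -0.001, 0.02], [0, 0, 0.025], [0, 0, 0.02], [0, 0, 0.012], [0, 0, 0], [0, 0, 0], [0, 0, 0]], angular=[[0, 0, 2.7], [0, 0, 0], [0, 0, 0], [0, 0, 0], [0, 0, 0], [0, 0, 0], [0, 0, 0], [0, 0, 0]], hand=[0.01, 0.01, 0.01, 0.01, 0.01, 0.01, 0.01, 0.01])

```text
time: 8.0
tool_pos: [0.5208, -0.1569, 0.0561]
tcp_rot: [2.526, 1.866, -0.001]
wrist_force: [1.0, -0.3, 0.1]
width: 0.115
```

```bash

python3 - <<'E'
from h import *
go((41,-200,50))
shot('wrist','w8');shot('scene','s8',(255,155,430,255),4.5)
E
```

```text
t 8.00 tcp bench [  38.1 -208.7   56.1] toolx [ 0.012  1.    -0.001] tooly [ 1.    -0.012  0.001] z [ 0.001 -0.001 -1.   ] w 0.115 F(bench) [ 1.  -0.1  0.1] q [-0.34  0.2   2.05 -0.    0.89 -0.04]
delta tool mm [8.7 2.8 6.1]
```

View pics/w8.png

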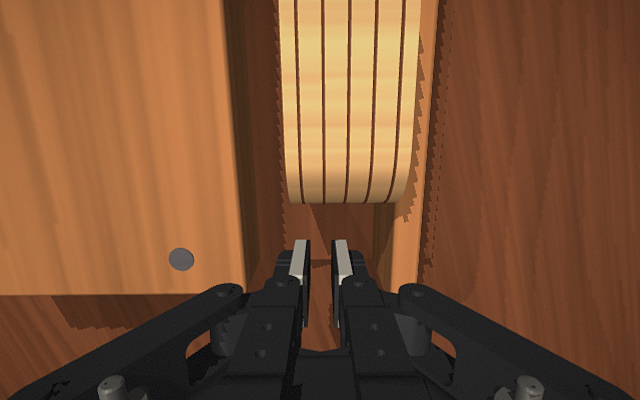

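View pics/s8.png

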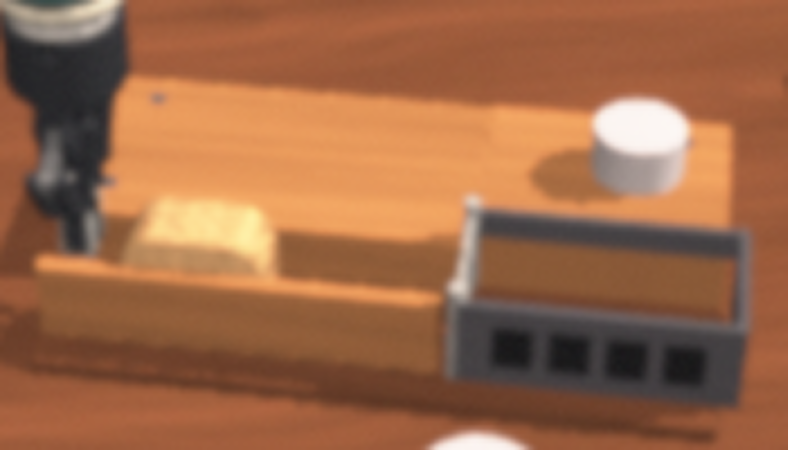

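>>> arm_command(slide=[[0, 0.005, 0.005], [0.015, 0, 0], [0.015, 0, 0], [0.015, 0, 0], [0.015, 0, 0], [0.015, 0, 0], [0.015, 0, 0], [0.015, 0, 0]], angular=[[0, 0, 0], [0, 0, 0.5], [0, 0, 0], [0, 0, 0], [0, 0, 0], [0, 0, 0], [0, 0, 0], [0, 0, 0]], hand=[0.01, 0.01, 0.01, 0.01, 0.01, 0.01, 0.01, 0.01])

```text
time: 8.9
tool_pos: [0.5591, -0.058, 0.0531]
tcp_rot: [2.527, 1.854, -0.012]
wrist_force: [-3.4, -4.0, 2.6]
width: 0.116
```

```bash

python3 - <<'E'
from h import *
go((41,74,50))
shot('wrist','w9');shot('scene','s9',(255,155,430,255),4.5)
E
```

```text
t 8.90 tcp bench [  46.9 -103.    53.1] toolx [ 0.018  1.    -0.01 ] tooly [ 1.    -0.018  0.002] z [ 0.001 -0.01  -1.   ] w 0.116 F(bench) [-2.1 -4.8  2.6] q [-0.14  0.24  2.01 -0.01  0.89  0.17]
delta tool mm [176.9  -9.    1.3]
```

View pics/w9.png

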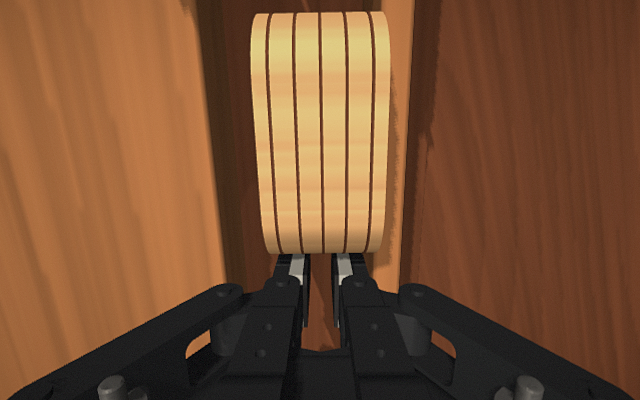

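View pics/s9.png

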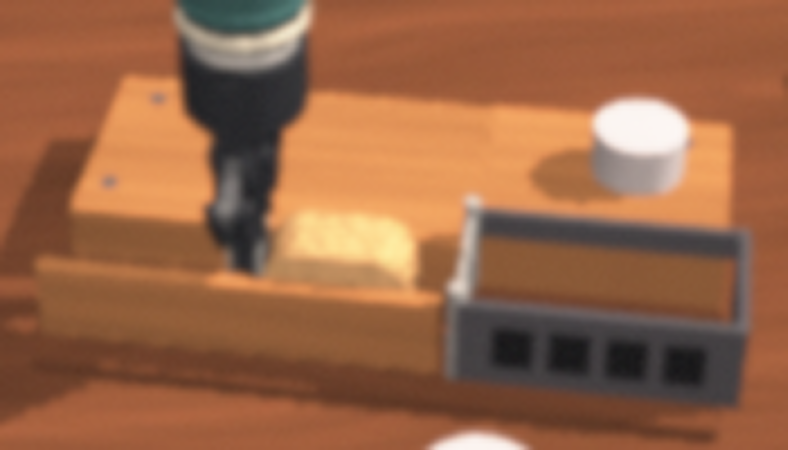

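>>> arm_command(slide=[[0.015, -0.002, 0], [0.015, -0.002, 0], [0.015, -0.002, 0], [0.015, -0.002, 0], [0.015, -0.001, 0], [0.015, -0.001, 0], [0, 0, 0], [0, 0, 0]], angular=[[0, 0, -0.5], [0, 0, -0.5], [0, 0, 0], [0, 0, 0], [0, 0, 0], [0, 0, 0], [0, 0, 0], [0, 0, 0]], hand=[0.01, 0.01, 0.01, 0.01, 0.01, 0.01, 0.01, 0.01])

```text
time: 9.8
tool_pos: [0.5788, 0.0363, 0.053]
tcp_rot: [2.501, 1.88, -0.008]
wrist_force: [-0.7, -3.1, 1.3]
width: 0.117
```

```bash

python3 - <<'E'
from h import *
go((38,74,52))
shot('wrist','w10');shot('scene','s10',(255,155,430,255),4.5)
E
```

```text
t 9.80 tcp bench [39. -7. 53.] toolx [-0.005  1.    -0.012] tooly [1.    0.006 0.007] z [ 0.007 -0.012 -1.   ] w 0.117 F(bench) [ 0.2 -3.2  1.3] q [ 0.03  0.27  1.97 -0.02  0.9   0.32]
delta tool mm [81.  -0.6  0. ]
```

View pics/w10.png

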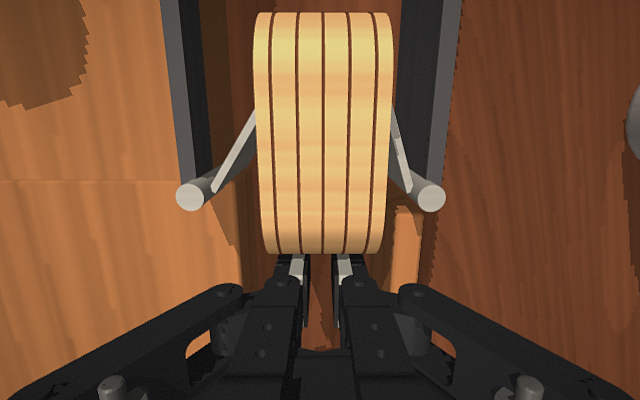

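View pics/s10.png

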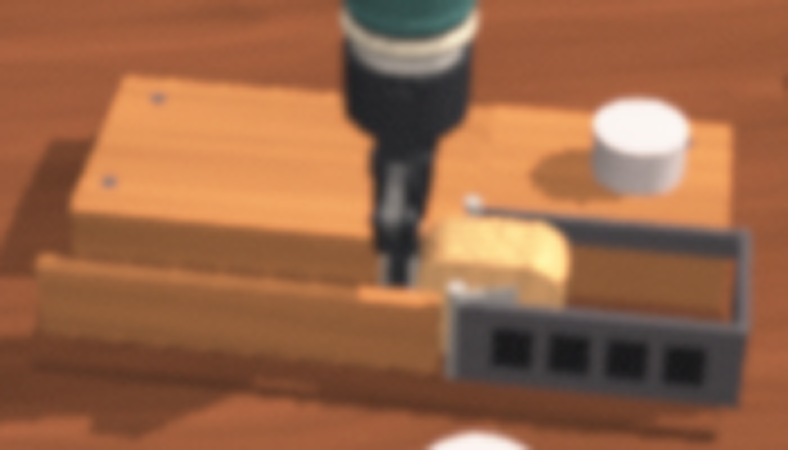

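>>> arm_command(slide=[[0.015, -0.001, 0], [0.015, 0, 0], [0.015, 0, 0], [0.015, 0, 0], [0.015, 0, 0], [0, 0, 0], [0, 0, 0], [0, 0, 0]], angular=[[0, 0, 0], [0, 0, 0], [0, 0, 0], [0, 0, 0], [0, 0, 0], [0, 0, 0], [0, 0, 0], [0, 0, 0]], hand=[0.01, 0.01, 0.01, 0.01, 0.01, 0.01, 0.01, 0.01])

```text
time: 10.7
tool_pos: [0.5999, 0.1118, 0.052]
tcp_rot: [2.502, 1.878, -0.011]
wrist_force: [0.6, -3.2, 3.4]
width: 0.115
```

```bash

python3 - <<'E'
from h import *
go((38,76,52))
shot('wrist','w11');shot('scene','s11',(255,155,430,255),4.5)
E
```

```text
t 10.70 tcp bench [38.  71.4 52. ] toolx [-0.004  1.    -0.013] tooly [1.    0.004 0.006] z [ 0.006 -0.013 -1.   ] w 0.115 F(bench) [ 1.5 -2.8  3.4] q [ 0.15  0.32  1.9  -0.02  0.92  0.45]
delta tool mm [ 4.6  0.  -0.1]
```

View pics/w11.png

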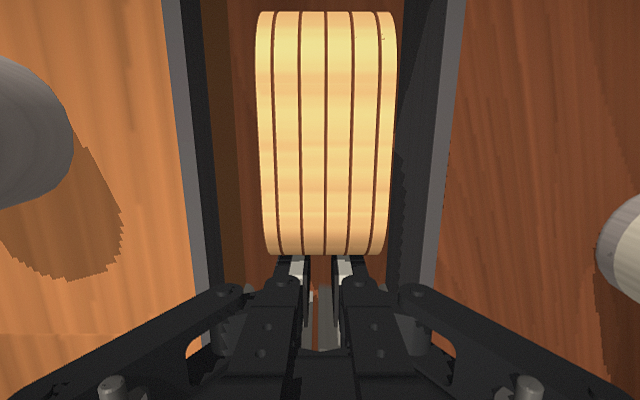

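View pics/s11.png

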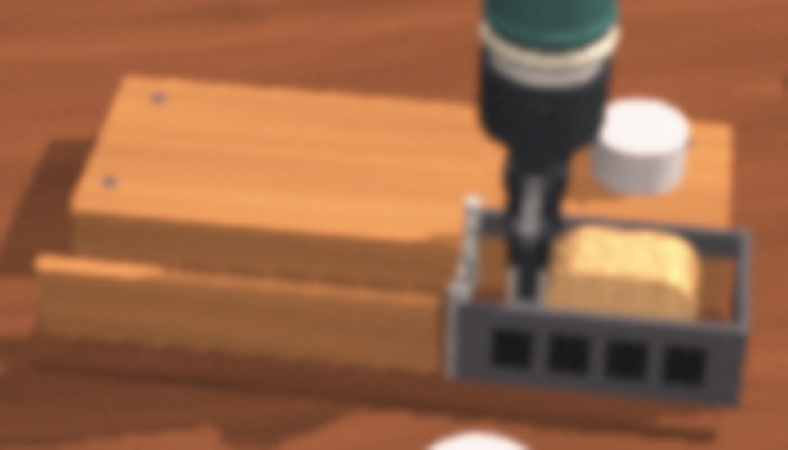

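>>> arm_command(slide=[[-0.006, 0, 0], [0, 0, -0.02], [0, 0, -0.03], [0, 0, -0.03], [0, 0, -0.03], [0, -0.03, -0.04], [0, -0.04, -0.03], [0, 0, 0]], angular=[[0, 0, 0], [0, 0, 0], [0, 0, 0], [0, 0, 0], [0, 0, 0], [0, 0, 0], [0, 0, 0], [0, 0, 0]], hand=[0.01, 0.01, 0.01, 0.01, 0.01, 0.01, 0.01, 0.01])

```text
time: 11.6
tool_pos: [0.5265, 0.1245, 0.2339]
tcp_rot: [2.516, 1.872, -0.017]
wrist_force: [0.5, -0.1, 0.6]
width: 0.113
```

```bash

python3 - <<'E'
from box import *
go()
draw('scene','s12',38,128,0,(255,155,430,255),4.5); shot('wrist','w12'); shot('top','t12',(225,130,405,265),4.4)
E
```

```text
t 11.60 tcp bench [-36.   62.8 233.9] toolx [ 0.004  1.    -0.012] tooly [ 1.    -0.004 -0.002] z [-0.002 -0.012 -1.   ] w 0.113 F(bench) [0.6 0.1 0.6] q [ 0.19  0.02  1.89 -0.01  1.24  0.49]
```

View pics/w12.png

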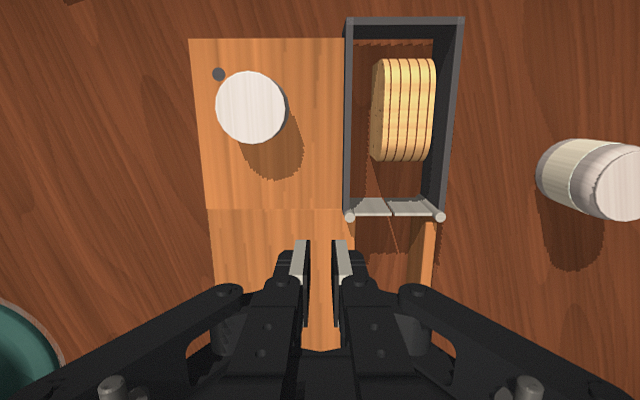

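View pics/s12.png

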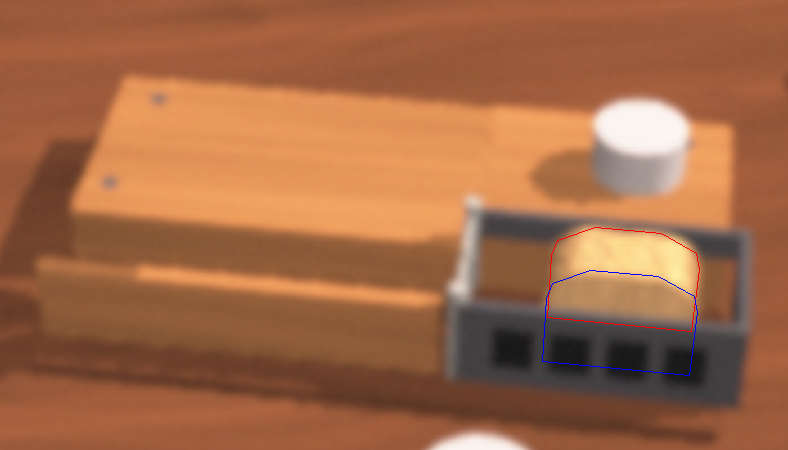

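View pics/t12.png

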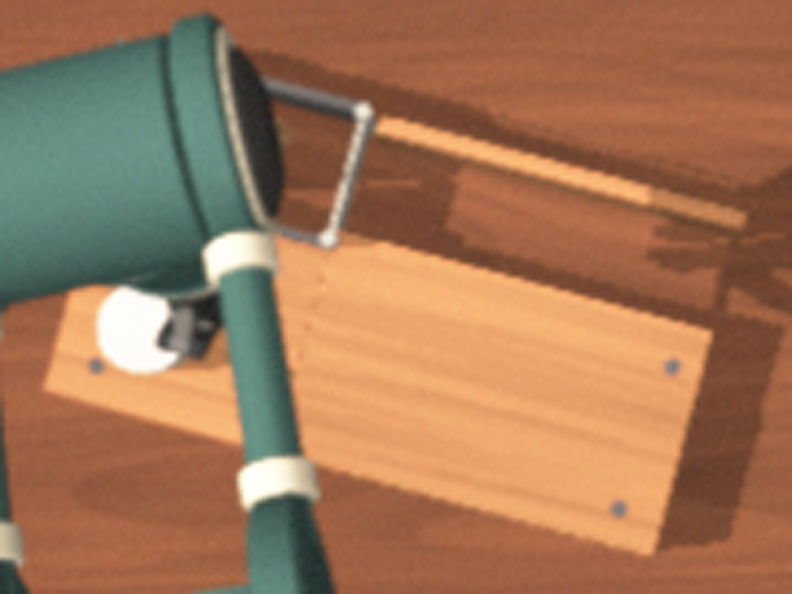

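The wrist picture shows both leaves straight across between the posts (350–440, 210). The heel stands upright in the bay, and the outline drawn at bench (38, 128) fits it. The tin is untouched and the arm is clear, so I am handing in.

```bash
python3 -c "
from workcell import bot
print(bot.finish_job())"
```

```text
the job is handed in; nothing more can be done
None
```

I pushed the heel off the deck with two fingers behind its back. It tumbled and stood upright on its breast against the rail, at about bench (47, -131) mm, with the gate still shut. I then pushed it along the lane through the gate and lifted the fingers straight out. The job was handed in after about 12 s.

Last checks, all from pictures:
- **Heel:** it stands upright in the bay at about bench (38, 128) mm.
- **Gate:** both leaves are across the lane and look shut.
- **Tins:** neither tin looked disturbed in the last pictures.
- **Arm:** clear of everything, with wrist force near zero.
- **Not checked:** the gate leaf angles were not measured, only judged by eye. The hammer and shoe last were not looked at again, but the arm never worked near either.

One push moved only about 8 mm of the 30 mm commanded, so I repeated it with larger steps. No other check failed or disagreed beyond a few mm of camera offset.

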